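# Find the tool chest with the worn lid hinge

### The job

One of the two plywood tool chests has a worn friction hinge; find it by feel, finishing the left chest before starting on the right one. Raise the lid by its bar handle to about 30 degrees, let go so that it stands by itself, then press the steel stud on the lid down along its swing with a light push of about 6 N, never more than 12 N: a sound hinge does not give, and that lid stays standing open at that angle; a worn one sinks, and you press that lid on down by its stud until it is shut. Leave the other things on the bench where they are.

Things in the scene. Friction and masses are not known exactly. Their poses are not given: they have to be found in the camera images.
- chest_a: one of two like plywood tool chests, fixed to the bench, 150 deep x 180 wide x 105 mm high under a 12 mm plywood lid; origin at the centre of its underside, x to the hinge side at the back (away from the robot), z up. One chest stands left (y > 0), the other right (y < 0); which is which varies
- hinge_a (a point): middle of the hinge axis of chest_a, on the top of its back wall (75 mm behind the chest's centre, 105 mm up); the axis runs along the chest's y
- handle_a (a point): middle of the steel bar handle of chest_a: round bar 11 mm thick, 104 mm long across the chest (along the chest's y), 47 mm in front of the lid's front edge and held by an arm at each end; 199 mm from the hinge axis and 6 mm above the lid's underside; moves with the lid. The bar may turn between gripping fingers as the lid rises
- stud_a (a point): smooth, slippery steel half-ball stud on the lid of chest_a, radius 18 mm; origin at the ball's centre, which lies on the lid's upper face, 125 mm in front of the hinge axis and 12 mm above the lid's underside; its highest point is always 18 mm above the origin. Moves with the lid. The place to press
- lid_a (a joint): lid angle of chest_a in rad: 0 shut, grows as the front edge rises, stop at 1.25. It shuts on a rubber seal that gives about 2 mm at the stud under 10 N. A friction hinge: the lid stays at any angle when let go. Sound hinge: lifts with about 8 N at the handle, and resists more than 25 N of push down on the stud. Worn hinge: lifts with about 4 N, sinks under 0.5 to 3.5 N on the stud. Which of the chests has the worn hinge is not known
- chest_b: one of two like plywood tool chests, fixed to the bench, 150 deep x 180 wide x 105 mm high under a 12 mm plywood lid; origin at the centre of its underside, x to the hinge side at the back (away from the robot), z up. One chest stands left (y > 0), the other right (y < 0); which is which varies
- hinge_b (a point): middle of the hinge axis of chest_b, on the top of its back wall (75 mm behind the chest's centre, 105 mm up); the axis runs along the chest's y
- handle_b (a point): middle of the steel bar handle of chest_b: round bar 11 mm thick, 104 mm long across the chest (along the chest's y), 47 mm in front of the lid's front edge and held by an arm at each end; 199 mm from the hinge axis and 6 mm above the lid's underside; moves with the lid. The bar may turn between gripping fingers as the lid rises
- stud_b (a point): smooth, slippery steel half-ball stud on the lid of chest_b, radius 18 mm; origin at the ball's centre, which lies on the lid's upper face, 125 mm in front of the hinge axis and 12 mm above the lid's underside; its highest point is always 18 mm above the origin. Moves with the lid. The place to press
- lid_b (a joint): lid angle of chest_b in rad: 0 shut, grows as the front edge rises, stop at 1.25. It shuts on a rubber seal that gives about 2 mm at the stud under 10 N. A friction hinge: the lid stays at any angle when let go. Sound hinge: lifts with about 8 N at the handle, and resists more than 25 N of push down on the stud. Worn hinge: lifts with about 4 N, sinks under 0.5 to 3.5 N on the stud. Which of the chests has the worn hinge is not known
- tape_measure: bystander: pocket tape, 75x101x37 mm, lying on the bench
- screw_carton: bystander: small screw box, 61x91x46 mm, on the bench
- block_pine: bystander: pine offcut, 45x110x45 mm, on the bench

How it is judged (in metres and radians):
On the way, in this order (a step that is already met when the one before it is completed fails the run):
1. the left lid stands by itself at about 30 degrees (20 to 46), let go (((world y of chest_a above 0 m and value of joint lid_a between 0.35 and 0.8 rad and velocity of joint lid_a between -0.03 and 0.03 rad/s and contact force between each of the fingers, the arm and chest_a below 0.05 N) or (world y of chest_b above 0 m and value of joint lid_b between 0.35 and 0.8 rad and velocity of joint lid_b between -0.03 and 0.03 rad/s and contact force between each of the fingers, the arm and chest_b below 0.05 N))), for 0.3 s.
2. the left stud is pressed: with over 3.5 N where the hinge is sound and the lid still stands open; where it is worn, the lid sinks under the push, below 12 degrees (((world y of chest_a above 0 m and contact force between the fingers and lid_a_c4 above 3.5 N and value of joint lid_a between 0.35 and 0.8 rad) or (world y of chest_b above 0 m and contact force between the fingers and lid_b_c4 above 0.2 N and value of joint lid_b below 0.2 rad))), for 0.1 s.
3. the right lid stands by itself at about 30 degrees (20 to 46), let go (((world y of chest_a below 0 m and value of joint lid_a between 0.35 and 0.8 rad and velocity of joint lid_a between -0.03 and 0.03 rad/s and contact force between each of the fingers, the arm and chest_a below 0.05 N) or (world y of chest_b below 0 m and value of joint lid_b between 0.35 and 0.8 rad and velocity of joint lid_b between -0.03 and 0.03 rad/s and contact force between each of the fingers, the arm and chest_b below 0.05 N))), for 0.3 s.
4. the right stud is pressed in the same way (((world y of chest_a below 0 m and contact force between the fingers and lid_a_c4 above 3.5 N and value of joint lid_a between 0.35 and 0.8 rad) or (world y of chest_b below 0 m and contact force between the fingers and lid_b_c4 above 0.2 N and value of joint lid_b below 0.2 rad))), for 0.1 s.
At the end, for the whole second after the job is handed in: the lid with the sound hinge stands still and untouched at about 30 degrees (20 to 46), the lid with the worn hinge is shut (under 0.04 rad) and untouched, and the loose tape measure, screw box and pine block are within 30 mm of where they were (value of joint lid_a between 0.35 and 0.8 rad and velocity of joint lid_a between -0.03 and 0.03 rad/s and contact force between each of the fingers, the arm and chest_a below 0.05 N and value of joint lid_b below 0.04 rad and contact force between each of the fingers, the arm and chest_b below 0.05 N and distance of each of tape_measure, screw_carton, block_pine from where it was at the start of the episode below 0.03 m).
It fails at once if a stud is pressed with more than 15 N (contact force between anything else and lid_a_c4 above 15 N or contact force between anything else and lid_b_c4 above 15 N).
It fails at once if a loose bystander is moved by more than 30 mm (distance of any of tape_measure, screw_carton, block_pine from where it was at the start of the episode above 0.03 m).
It also fails if it takes over 72 s, if anything falls off the work surface, if the arm or the gripper's body presses on something with over 40 N, if the wrist force passes 120 N, or if a joint passes its speed limit or range.

### The arm

A 6-joint arm with a two-finger parallel gripper is mounted at the origin on a cart in front of the work surface, level with it; the furniture and walls round the work are solid. World frame = base frame: x ahead of the robot, y to its left, z up, the work surface at z = 0. Lengths are in mm, angles in rad, forces in N, time in s.
With the tool pointing down it reaches from about 225 to 875 mm from the base axis. Payload 3.4 kg.
Tool frame: the origin (TCP) lies at the very end of the fingers, on their centre line; the grasp point (between the pads) lies 19 mm behind it; z points along the fingers, x is the direction in which the jaws open and shut, and the axes are right-handed (so a half turn about z gives the same grasp; the last joint's range is limited). The gripper opens to 85 mm and grips with 20 to 120 N. Pads are 22 mm wide; open, the fingers measure 114 mm over their backs; the gripper's body (76 mm by 85 mm) begins 54 mm behind the grasp point. The pads swing forward as they close: fully open they stand 13 mm farther back than shut.
Start: joints at [1.072, 0.276, 1.505, -0, 1.361, -0.121], TCP at [212.123, 534.478, 231.328] pointing down, gripper open.
Joint ranges: [-2.89, 2.89], [-0.75, 2.08], [0.22, 2.7], [-1.18, 4.32], [0.11, 2.71], [-2.7, 2.7]. Speed limits (rad/s): [2.57, 2.57, 3.14, 3.14, 3.14, 3.14].

### API

Orientations are given as [roll, pitch, yaw] about the fixed x, y, z axes, in that order (R = Rz(yaw) Ry(pitch) Rx(roll)).
In Python, from bench import r, cams gives the robot as it stands. The module is installed in compiled form; this text tells all that it offers.
- The arm moves only by the shell command python3 -m handwheel 'ROWS' [FORCE]. ROWS is JSON, a list of rows, each an object of numbers: "tx", "ty", "tz": the shift along the world's x, y, z in cm; "roll": the turn about the world's z in degrees; "gripper": the finger opening in cm, from 0 to 8.54. In form: [{"tx": .., "ty": .., "tz": .., "roll": .., "gripper": ..}, ...]. A call has 1 to 5 rows; each row shifts and turns the commanded pose from where the row before left it; what a row does not reach is not made up. A row lasts 1/8 s, in which the tool goes at most 62.5 mm and 10.7 degrees, less where a joint would pass 70% of its speed; a pose out of reach is approached as far as the arm can. A call with a gripper value outside its range is refused whole. The fingers move at their own pace and stop on an object; FORCE is the grip in N (left out, the last holds). Time passes only in rows, so rows that do not move let the fingers close. It gives the time, the measured TCP pose, the force and the opening at its end, in the units of the state.
- r.get_obs(): the state, without advancing time (a new reading comes with each control period).
- cams.grab_frame(name): name is "scene" or "top"; returns the picture (480x640x3 uint8, red, green, blue); there is no depth.
- cams.calibration(name): a dict with "vfov" (degrees; the focal length in pixels is half the picture's height over the tangent of half this angle, whatever the lens; pixels are square), "cx", "cy" (the principal point, pixels), "origin" and "orientation" of the camera in the world. Camera axes: x right, y up, looking along -z (the intrinsics and any distortion apply to the point x, -y, -z); pixel columns grow to the right and rows downward; lengths in mm; the calibration is good to about 2 mm. A picture is of the moment at which its call begins. calibration takes no time and is no camera call.
- r.close_job(): hands the job in, once; it reports no verdict.
The state is a dict: "time_s": time; "joints": joint angles; "joint_velocities": joint speeds; "joint_torque": joint torques, N m; "ee_pos": TCP position; "orientation": TCP orientation; "contact_force": force on the tool from outside, world axes, zero at the start; "torque": the same for the moment, N m; "width": finger opening in mm.
Only numpy, scipy, OpenCV 4.12 (cv2) and the standard library are available. Lean on these libraries where they do the work, as an engineer would, in place of code of your own. Each camera call takes 0.05 s, during which the arm holds its last target.

## Working session

There is one attempt and no reset: what is moved stays moved. The work goes in short steps, Python scripts to look and compute and a shell command to move; the robot and the scene stay as the last step left them, time stands still between calls to the robot, and variables do not carry over. Pictures are saved under pics/ and viewed, and the job is handed in when it is done.

```bash
mkdir -p pics; python3 - <<'E'
from bench import r,cams
import cv2
for n in("scene","top"):
    print(n,cams.calibration(n)); cv2.imwrite(f"pics/{n}0.png",cams.grab_frame(n)[:,:,::-1])
print(r.get_obs())
E
```

```text
scene {'vfov': 54.998737117312665, 'cx': 311.4509006906879, 'cy': 241.91964420759336, 'origin': array([ 785.19978171, -751.1730217 ,  704.47706836]), 'orientation': array([0.99172698, 0.00963031, 0.34979907])}
top {'vfov': 42.18015083665239, 'cx': 314.078120789423, 'cy': 231.3596668675274, 'origin': array([ 341.24848038,  108.50314532, 1378.15454349]), 'orientation': array([ 0.10359145, -0.02251482, -1.54400601])}
{'time_s': 0.1, 'joints': array([ 1.07199584e+00,  2.76543294e-01,  1.50600986e+00, -2.30009464e-05,
        1.36075576e+00, -1.21022266e-01]), 'joint_velocities': array([-0.00286032, -0.00194616, -0.00130519,  0.00133815, -0.00095512,
       -0.00159116]), 'joint_torque': array([ 1.12037549e-03, -4.17699766e+01, -2.46402866e+01, -3.32540856e-05,
        5.82006003e-03, -3.45310170e-06]), 'ee_pos': array([211.87983395, 534.00969166, 230.51833721]), 'orientation': array([-3.14140778e+00,  1.70642932e-03,  1.19302308e+00]), 'contact_force': array([ 0.10030352, -0.62639147,  0.32620796]), 'torque': array([ 0.03572591, -0.03273007,  0.01990993]), 'width': 85.52361527108661}
```

View pics/scene0.png

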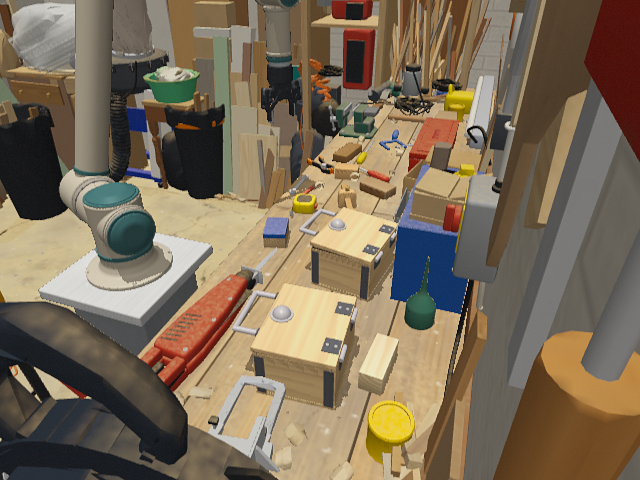

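View pics/top0.png

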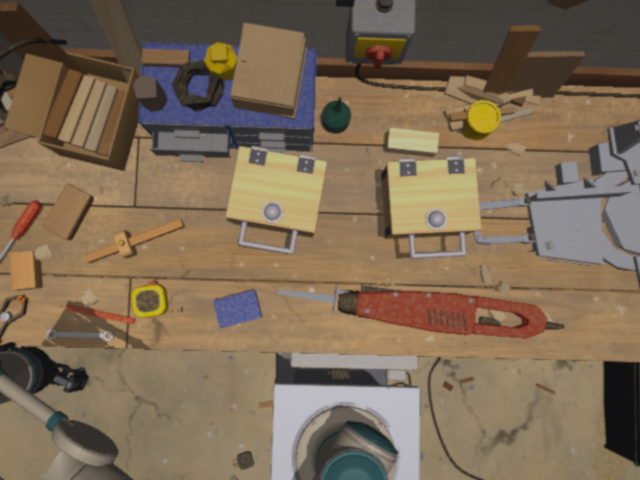

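Top view: left chest's stud is at about (272,211) with its bar near (240..297, 247). The right stud is at about (436,218) with its bar near (412..464, 253). I'll zoom in to refine these.

```bash
cat > h.py <<'E'
import numpy as np
from scipy.spatial.transform import Rotation as R
from bench import r,cams
def cam(n):
    c=cams.calibration(n); f=240/np.tan(np.radians(c['vfov'])/2)
    return c,f,R.from_euler('xyz',c['orientation']).as_matrix()
def ray(n,u,v):
    c,f,M=cam(n); return c['origin'],M@np.array([(u-c['cx'])/f,-(v-c['cy'])/f,-1])
def onz(n,u,v,z):
    o,d=ray(n,u,v); return o+d*(z-o[2])/d[2]
def proj(n,p):
    c,f,M=cam(n); q=M.T@(np.array(p)-c['origin']); return c['cx']+f*q[0]/-q[2], c['cy']-f*q[1]/-q[2]
E
python3 - <<'E'
from h import *
import cv2
im=cv2.imread('pics/top0.png')
a=cv2.resize(im[140:270,215:335],None,fx=5,fy=5,interpolation=cv2.INTER_CUBIC)
b=cv2.resize(im[140:270,375:495],None,fx=5,fy=5,interpolation=cv2.INTER_CUBIC)
cv2.imwrite('pics/za.png',cv2.resize(a,(550,596)) if 0 else a[:, :][:600]);cv2.imwrite('pics/zb.png',b[:600])
E
```

```text
(no output)
```

View pics/za.png

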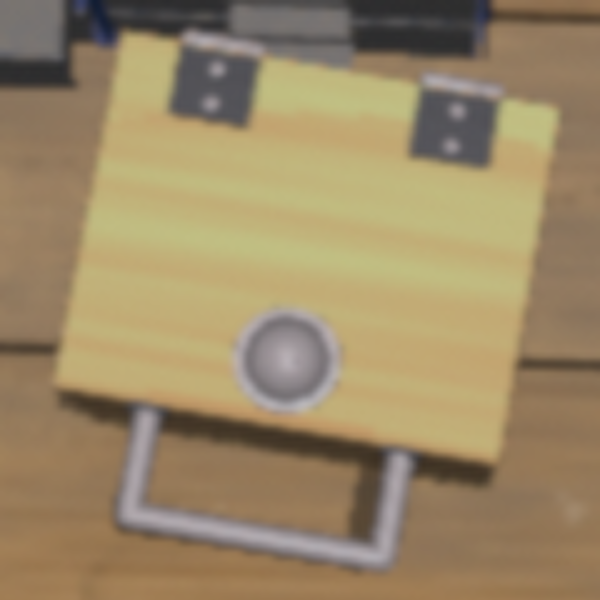

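View pics/zb.png

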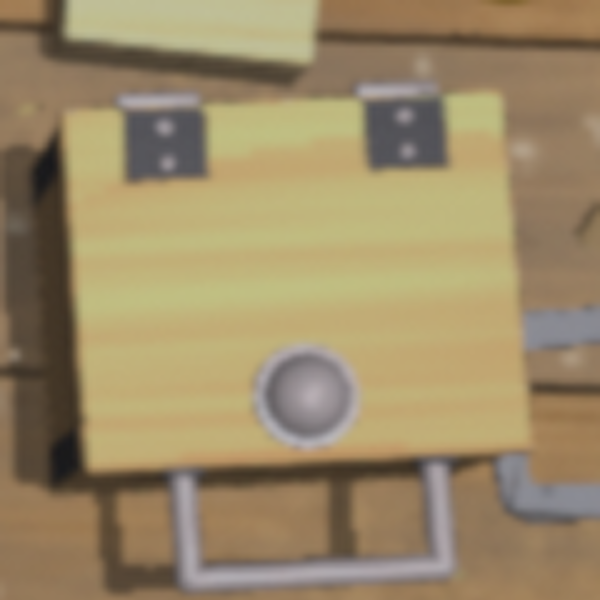

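```bash
python3 - <<'E'
from h import *
for n,u0,C,B,S in (('L',215,[(120,32),(558,107),(495,465),(57,388)],[(130,518),(388,556)],(286,360)),('R',375,[(65,112),(502,93),(530,452),(88,470)],[(187,580),(450,568)],(307,396))):
    f=lambda p,z:onz('top',u0+(p[0]+.5)/5-.5,140+(p[1]+.5)/5-.5,z)
    c=[f(p,117) for p in C]; b=[f(p,111) for p in B]; s=f(S,117)
    ax=(c[0]+c[1]-c[2]-c[3]); print(n,'corners',np.round(c,0).tolist()); 
    print(' sides',[round(np.linalg.norm(c[i]-c[(i+1)%4])) for i in range(4)],'yaw',np.degrees(np.arctan2(ax[1],ax[0])),'baryaw',np.degrees(np.arctan2(*( (b[1]-b[0])[[0,1]]*[1,-1]))))
    print(' bar',np.round(b,1).tolist(),np.mean(b,0).round(1),np.linalg.norm(b[0]-b[1]),'stud',s.round(1))
    u=(np.mean(b,0)-s); print(' stud-bar',np.linalg.norm(u[:2]),'hinge',(s-u/np.linalg.norm(u)*125).round(1))
E
```

```text
L corners [[645.0, 244.0, 117.0], [620.0, 63.0, 117.0], [471.0, 85.0, 117.0], [497.0, 264.0, 117.0]]
 sides [183, 151, 181, 150] yaw -7.985107265777568 baryaw -6.769829415910266
 bar [[445.1, 232.6, 111.0], [432.6, 127.1, 111.0]] [438.9 179.8 111. ] 106.28907652969606 stud [511.1 171.  117. ]
 stud-bar 72.82156863932121 hinge [634.8 155.9 127.3]
R corners [[622.0, -64.0, 117.0], [635.0, -246.0, 117.0], [486.0, -258.0, 117.0], [473.0, -76.0, 117.0]]
 sides [182, 150, 182, 149] yaw 4.434966116374702 baryaw 4.222376556160135
 bar [[429.7, -118.2, 111.0], [437.7, -226.4, 111.0]] [ 433.7 -172.3  111. ] 108.5205543854553 stud [ 506.3 -165.8  117. ]
 stud-bar 72.88132230150747 hinge [ 630.4 -154.5  127.3]
```

```bash
python3 -m handwheel '[{"tx":2.8,"ty":-4.4,"roll":-9.5,"gripper":5},{"tx":2.8,"ty":-4.4,"roll":-9.5,"gripper":5},{"tx":2.8,"ty":-4.4,"roll":-9.5,"gripper":5},{"tx":2.8,"ty":-4.4,"roll":-9.5,"gripper":5},{"tx":2.8,"ty":-4.4,"roll":-9.5,"gripper":5}]' 40; python3 -m handwheel '[{"tx":2.8,"ty":-4.4,"roll":-9.5,"gripper":5},{"tx":2.8,"ty":-4.4,"roll":-9.5,"gripper":5},{"tx":2.8,"ty":-4.4,"roll":-9.5,"gripper":5},{"gripper":5},{"gripper":5}]'
```

```text
invalid input at $[0]: expected keys tx, ty, tz, roll, gripper
invalid input at $[0]: expected keys tx, ty, tz, roll, gripper
```

All five keys are required in each row.

```bash
python3 -m handwheel '[{"tx":2.8,"ty":-4.4,"tz":0,"roll":-9.5,"gripper":5},{"tx":2.8,"ty":-4.4,"tz":0,"roll":-9.5,"gripper":5},{"tx":2.8,"ty":-4.4,"tz":0,"roll":-9.5,"gripper":5},{"tx":2.8,"ty":-4.4,"tz":0,"roll":-9.5,"gripper":5},{"tx":2.8,"ty":-4.4,"tz":0,"roll":-9.5,"gripper":5}]' 40; python3 -m handwheel '[{"tx":2.8,"ty":-4.4,"tz":0,"roll":-9.5,"gripper":5},{"tx":2.8,"ty":-4.4,"tz":0,"roll":-9.5,"gripper":5},{"tx":2.8,"ty":-4.4,"tz":0,"roll":-9.5,"gripper":5},{"tx":0,"ty":0,"tz":0,"roll":0,"gripper":5},{"tx":0,"ty":0,"tz":0,"roll":0,"gripper":5}]'
```

```text
time_s: 0.72
ee_pos: [352.6, 312.9, 231.1]
orientation: [3.141, 0.0, 0.359]
contact_force: [0.6, 1.0, 1.0]
width: 49.9
time_s: 1.35
ee_pos: [435.6, 182.6, 231.0]
orientation: [-3.141, 0.001, -0.134]
contact_force: [-1.0, 0.2, -0.4]
width: 50.0
```

```bash
python3 -m handwheel '[{"tx":0.1,"ty":-0.3,"tz":-4,"roll":0,"gripper":4},{"tx":0,"ty":0,"tz":-4,"roll":0,"gripper":4},{"tx":0,"ty":0,"tz":-3,"roll":0,"gripper":4},{"tx":0,"ty":0,"tz":-2.9,"roll":0,"gripper":4},{"tx":0,"ty":0,"tz":0,"roll":0,"gripper":4}]'; python3 - <<'E'
from bench import cams; import cv2
cv2.imwrite('pics/s1.png',cv2.resize(cams.grab_frame('scene')[160:330,200:420],None,fx=3.5,fy=3.5)[:,:,::-1])
E
```

```text
time_s: 1.98
ee_pos: [434.4, 180.2, 90.6]
orientation: [3.14, 0.005, -0.131]
contact_force: [0.4, -0.1, -0.7]
width: 40.1
```

View pics/s1.png

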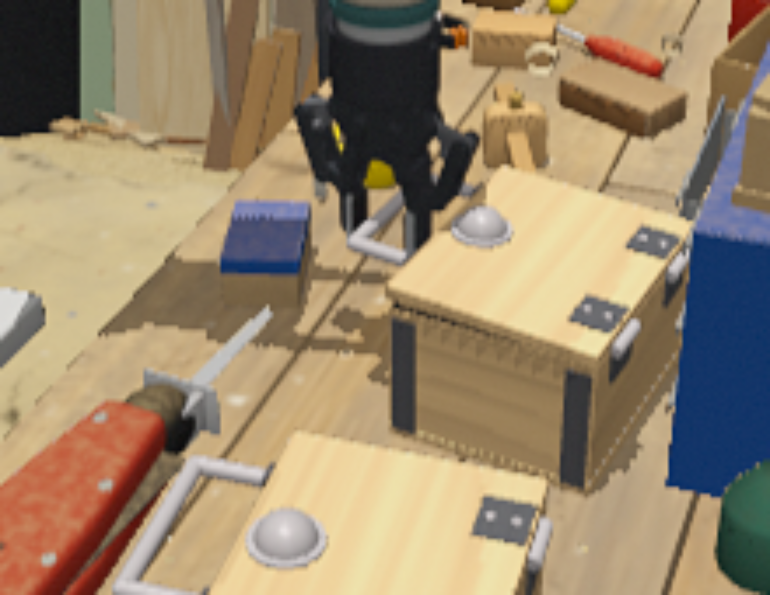

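The fingers straddle the left bar (crop ~(385,225)), clear of the lid edge, so I'll close.

```bash
python3 -m handwheel '[{"tx":0,"ty":0,"tz":0,"roll":0,"gripper":2},{"tx":0,"ty":0,"tz":0,"roll":0,"gripper":0.6},{"tx":0,"ty":0,"tz":0,"roll":0,"gripper":0.6},{"tx":0,"ty":0,"tz":0,"roll":0,"gripper":0.6},{"tx":0,"ty":0,"tz":0,"roll":0,"gripper":0.6}]' 40
python3 -c "
import numpy as np
for y in(-7.7,4.4):
  p=None
  for t in np.linspace(0,.57,11):
    q=np.array([-199.1*np.cos(t+.03)*np.cos(np.radians(y)),-199.1*np.cos(t+.03)*np.sin(np.radians(y)),199.1*np.sin(t+.03)])
    if p is not None: print(y,round(t,3),(q-p).round(1))
    p=q"
```

```text
time_s: 2.65
ee_pos: [437.5, 180.1, 92.6]
orientation: [-3.14, -0.001, -0.134]
contact_force: [-0.1, 4.8, 1.4]
width: 9.9
-7.7 0.057 [ 0.7 -0.1 11.3]
-7.7 0.114 [ 1.3 -0.2 11.3]
-7.7 0.171 [ 1.9 -0.3 11.2]
-7.7 0.228 [ 2.6 -0.3 11. ]
-7.7 0.285 [ 3.2 -0.4 10.9]
-7.7 0.342 [ 3.8 -0.5 10.7]
-7.7 0.399 [ 4.4 -0.6 10.4]
-7.7 0.456 [ 5.  -0.7 10.2]
-7.7 0.513 [ 5.5 -0.7  9.9]
-7.7 0.57 [ 6.1 -0.8  9.5]
4.4 0.057 [ 0.7  0.1 11.3]
4.4 0.114 [ 1.3  0.1 11.3]
4.4 0.171 [ 1.9  0.1 11.2]
4.4 0.228 [ 2.6  0.2 11. ]
4.4 0.285 [ 3.2  0.2 10.9]
4.4 0.342 [ 3.8  0.3 10.7]
4.4 0.399 [ 4.4  0.3 10.4]
4.4 0.456 [ 5.   0.4 10.2]
4.4 0.513 [5.6 0.4 9.9]
4.4 0.57 [6.1 0.5 9.5]
```

```bash
python3 -m handwheel '[{"tx":0.07,"ty":-0.01,"tz":1.13,"roll":0,"gripper":0.6},{"tx":0.13,"ty":-0.02,"tz":1.13,"roll":0,"gripper":0.6},{"tx":0.19,"ty":-0.03,"tz":1.12,"roll":0,"gripper":0.6},{"tx":0.26,"ty":-0.03,"tz":1.1,"roll":0,"gripper":0.6},{"tx":0.32,"ty":-0.04,"tz":1.09,"roll":0,"gripper":0.6}]'
python3 -m handwheel '[{"tx":0.38,"ty":-0.05,"tz":1.07,"roll":0,"gripper":0.6},{"tx":0.44,"ty":-0.06,"tz":1.04,"roll":0,"gripper":0.6},{"tx":0.5,"ty":-0.07,"tz":1.02,"roll":0,"gripper":0.6},{"tx":0.55,"ty":-0.07,"tz":0.99,"roll":0,"gripper":0.6},{"tx":0.61,"ty":-0.08,"tz":0.95,"roll":0,"gripper":0.6}]'
python3 -m handwheel '[{"tx":0,"ty":0,"tz":0,"roll":0,"gripper":0.6},{"tx":0,"ty":0,"tz":0,"roll":0,"gripper":0.6}]'
```

```text
time_s: 3.28
ee_pos: [449.4, 178.4, 147.9]
orientation: [-3.14, -0.004, -0.134]
contact_force: [7.0, 3.1, -9.6]
width: 10.0
time_s: 3.9
ee_pos: [475.6, 174.6, 197.6]
orientation: [-3.141, -0.006, -0.134]
contact_force: [9.5, 2.9, -12.8]
width: 9.8
time_s: 4.15
ee_pos: [476.3, 174.5, 198.7]
orientation: [-3.141, -0.009, -0.134]
contact_force: [9.5, 0.8, -5.5]
width: 9.2
```

```bash
python3 -m handwheel '[{"tx":0,"ty":0,"tz":0,"roll":0,"gripper":3.5},{"tx":0,"ty":0,"tz":0,"roll":0,"gripper":3.5},{"tx":0,"ty":0,"tz":0,"roll":0,"gripper":3.5},{"tx":0,"ty":0,"tz":2,"roll":0,"gripper":3.5},{"tx":0,"ty":0,"tz":3,"roll":0,"gripper":3.5}]' 
python3 -m handwheel '[{"tx":0,"ty":0,"tz":4,"roll":0,"gripper":3.5},{"tx":0,"ty":0,"tz":0,"roll":0,"gripper":0},{"tx":0,"ty":0,"tz":0,"roll":0,"gripper":0},{"tx":0,"ty":0,"tz":0,"roll":0,"gripper":0}]' 
python3 - <<'E'
from bench import cams; import cv2
cv2.imwrite('pics/s2.png',cv2.resize(cams.grab_frame('scene')[130:300,220:420],None,fx=3.5,fy=3.5)[:,:,::-1])
cv2.imwrite('pics/t2.png',cv2.resize(cams.grab_frame('top')[140:270,215:335],None,fx=4.5,fy=4.5)[:,:,::-1])
E
```

```text
time_s: 4.78
ee_pos: [470.6, 174.5, 248.5]
orientation: [3.14, 0.003, -0.133]
contact_force: [0.5, -1.0, 0.3]
width: 35.1
time_s: 5.28
ee_pos: [470.7, 174.6, 287.4]
orientation: [3.141, 0.003, -0.133]
contact_force: [0.5, -0.2, 0.3]
width: 0.2
```

View pics/s2.png

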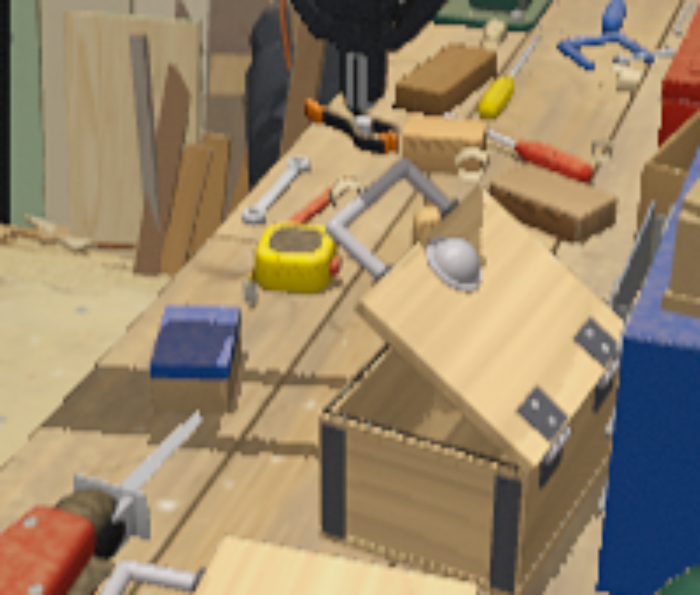

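View pics/t2.png

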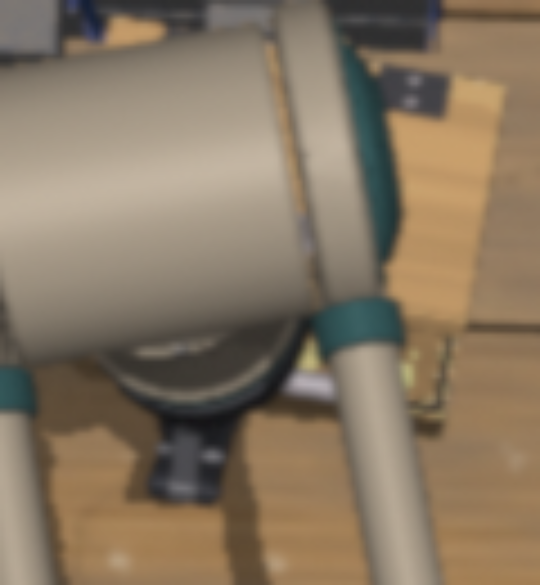

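```bash
cat >> h.py <<'E'
CH={'L':(633.0,153.5,-7.7),'R':(629.0,-155.0,4.4)}
def pt(s,f,n,t,l=0):
    hx,hy,y=CH[s]; y=np.radians(y)
    a=-f*np.cos(t)+n*np.sin(t)
    return np.array([hx+a*np.cos(y)-l*np.sin(y),hy+a*np.sin(y)+l*np.cos(y),105+f*np.sin(t)+n*np.cos(t)])
E
python3 - <<'E'
from h import *
for t in (0,.4,.45,.5,.55,.6): print(t,'studtop',(pt('L',125,12,t)+[0,0,18]).round(1),[np.round((np.array(proj('scene',pt('L',f,n,t,l)))-[220,130])*3.5,0) for f,n,l in((199,6,52),(199,6,-52),(125,12,0),(152,12,-90))])
E
```

```text
0 studtop [509.1 170.2 135. ] [array([348., 293.]), array([280., 360.]), array([409., 343.]), array([314., 396.])]
0.4 studtop [523.5 168.3 182.7] [array([371., 205.]), array([301., 268.]), array([430., 287.]), array([336., 327.])]
0.45 studtop [526.6 167.9 188.2] [array([377., 194.]), array([307., 257.]), array([434., 281.]), array([342., 319.])]
0.5 studtop [530.  167.4 193.5] [array([383., 185.]), array([313., 247.]), array([439., 276.]), array([347., 311.])]
0.55 studtop [533.6 166.9 198.6] [array([390., 175.]), array([320., 237.]), array([445., 270.]), array([353., 304.])]
0.6 studtop [537.5 166.4 203.5] [array([397., 166.]), array([328., 228.]), array([450., 265.]), array([360., 298.])]
```

```bash
python3 -m handwheel '[{"tx":3.2,"ty":-0.4,"tz":0,"roll":0,"gripper":0},{"tx":3.2,"ty":-0.4,"tz":-2,"roll":0,"gripper":0},{"tx":0,"ty":0,"tz":-3.5,"roll":0,"gripper":0},{"tx":0,"ty":0,"tz":-1.8,"roll":0,"gripper":0},{"tx":0,"ty":0,"tz":0,"roll":0,"gripper":0}]'
python3 -m handwheel '[{"tx":0,"ty":0,"tz":0,"roll":0,"gripper":0},{"tx":0,"ty":0,"tz":0,"roll":0,"gripper":0},{"tx":0,"ty":0,"tz":0,"roll":0,"gripper":0}]'
python3 - <<'E'
from bench import cams; import cv2
cv2.imwrite('pics/s3.png',cv2.resize(cams.grab_frame('scene')[130:300,220:420],None,fx=3.5,fy=3.5)[:,:,::-1])
E
```

```text
time_s: 6.0
ee_pos: [534.3, 166.5, 213.5]
orientation: [3.14, 0.005, -0.134]
contact_force: [-0.5, -0.6, -0.1]
width: 0.3
time_s: 6.38
ee_pos: [536.0, 167.0, 216.6]
orientation: [-3.141, -0.002, -0.133]
contact_force: [-0.6, -0.2, 0.5]
width: 0.2
```

View pics/s3.png

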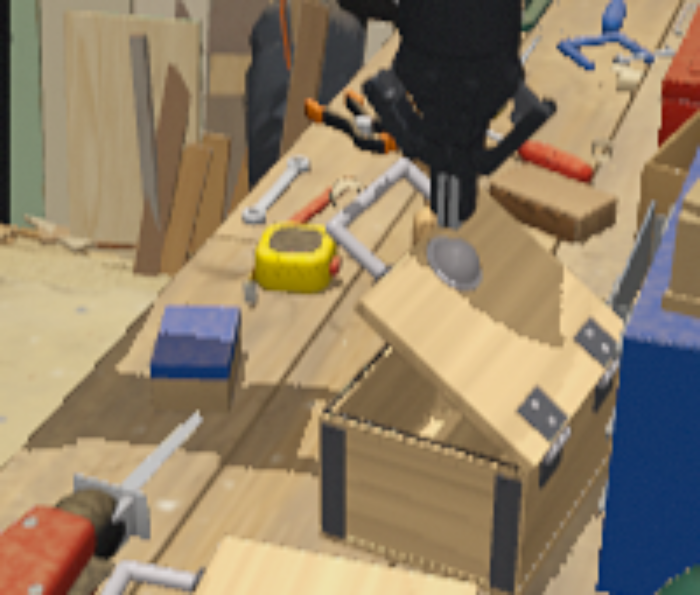

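The fingertips hang just above the stud (crop (453,235)). I'll come down slowly.

```bash
python3 -m handwheel '[{"tx":0,"ty":0,"tz":-0.3,"roll":0,"gripper":0},{"tx":0,"ty":0,"tz":-0.3,"roll":0,"gripper":0},{"tx":0,"ty":0,"tz":-0.2,"roll":0,"gripper":0},{"tx":0,"ty":0,"tz":-0.2,"roll":0,"gripper":0},{"tx":0,"ty":0,"tz":-0.1,"roll":0,"gripper":0}]'
python3 -m handwheel '[{"tx":0,"ty":0,"tz":-0.1,"roll":0,"gripper":0},{"tx":0,"ty":0,"tz":-0.1,"roll":0,"gripper":0},{"tx":0,"ty":0,"tz":0,"roll":0,"gripper":0}]'
```

```text
time_s: 7.05
ee_pos: [535.5, 166.9, 204.8]
orientation: [3.142, 0.0, -0.133]
contact_force: [-0.6, -1.0, 3.2]
width: -0.5
time_s: 7.42
ee_pos: [535.5, 167.0, 202.8]
orientation: [-3.141, -0.0, -0.133]
contact_force: [-1.2, -0.5, 3.7]
width: -0.1
```

```bash
python3 -m handwheel '[{"tx":0,"ty":0,"tz":0,"roll":0,"gripper":0},{"tx":0,"ty":0,"tz":0,"roll":0,"gripper":0}]'; python3 -m handwheel '[{"tx":0,"ty":0,"tz":-0.05,"roll":0,"gripper":0},{"tx":0,"ty":0,"tz":-0.05,"roll":0,"gripper":0}]'
```

```text
time_s: 7.68
ee_pos: [535.6, 166.9, 202.8]
orientation: [-3.141, -0.0, -0.133]
contact_force: [-1.0, 0.4, 3.3]
width: 0.3
time_s: 7.92
ee_pos: [535.6, 166.9, 201.7]
orientation: [3.142, -0.0, -0.133]
contact_force: [-1.3, -0.4, 3.4]
width: 0.1
```

```bash
 python3 -m handwheel '[{"tx":0,"ty":0,"tz":-0.05,"roll":0,"gripper":0},{"tx":0,"ty":0,"tz":-0.05,"roll":0,"gripper":0}]'
```

```text
time_s: 8.18
ee_pos: [535.6, 166.8, 200.6]
orientation: [3.142, -0.0, -0.133]
contact_force: [-1.2, 0.5, 3.3]
width: 0.2
```

Under a steady 3.3 N or so the stud has sunk about 4 mm, so the left hinge is worn. Next I'll follow the swing down.

```bash
python3 - <<'E'
from h import *
p=None
for t in np.linspace(.575,0,16):
    q=pt('L',125,12,t)+[0,0,18]
    if p is not None: print(round(t,3),q.round(1),((q-p)/10).round(2))
    p=q
E
```

```text
0.537 [532.6 167.1 197.2] [-0.29  0.04 -0.38]
0.498 [529.9 167.4 193.3] [-0.27  0.04 -0.39]
0.46 [527.3 167.8 189.2] [-0.26  0.04 -0.4 ]
0.422 [524.8 168.1 185.1] [-0.24  0.03 -0.41]
0.383 [522.6 168.4 180.9] [-0.23  0.03 -0.42]
0.345 [520.4 168.7 176.6] [-0.21  0.03 -0.43]
0.307 [518.5 169.  172.2] [-0.2   0.03 -0.44]
0.268 [516.7 169.2 167.7] [-0.18  0.02 -0.45]
0.23 [515.1 169.4 163.2] [-0.16  0.02 -0.45]
0.192 [513.7 169.6 158.6] [-0.14  0.02 -0.46]
0.153 [512.4 169.8 154. ] [-0.13  0.02 -0.46]
0.115 [511.3 170.  149.3] [-0.11  0.01 -0.47]
0.077 [510.4 170.1 144.5] [-0.09  0.01 -0.47]
0.038 [509.7 170.2 139.8] [-0.07  0.01 -0.48]
0.0 [509.1 170.2 135. ] [-0.05  0.01 -0.48]
```

```bash
python3 -m handwheel '[{"tx":-0.3,"ty":0.04,"tz":-0.38,"roll":0,"gripper":0},{"tx":-0.27,"ty":0.04,"tz":-0.39,"roll":0,"gripper":0},{"tx":-0.26,"ty":0.04,"tz":-0.4,"roll":0,"gripper":0},{"tx":-0.24,"ty":0.03,"tz":-0.41,"roll":0,"gripper":0},{"tx":-0.23,"ty":0.03,"tz":-0.42,"roll":0,"gripper":0}]'
python3 -m handwheel '[{"tx":-0.21,"ty":0.03,"tz":-0.43,"roll":0,"gripper":0},{"tx":-0.2,"ty":0.03,"tz":-0.44,"roll":0,"gripper":0},{"tx":-0.18,"ty":0.02,"tz":-0.45,"roll":0,"gripper":0},{"tx":-0.16,"ty":0.02,"tz":-0.45,"roll":0,"gripper":0},{"tx":-0.14,"ty":0.02,"tz":-0.46,"roll":0,"gripper":0}]'
```

```text
time_s: 8.8
ee_pos: [522.4, 168.7, 180.3]
orientation: [3.141, -0.0, -0.133]
contact_force: [-0.7, 0.8, 1.4]
width: 0.3
time_s: 9.43
ee_pos: [513.6, 169.9, 158.1]
orientation: [3.142, -0.0, -0.133]
contact_force: [-0.3, 0.3, 1.3]
width: -0.1
```

```bash
python3 -m handwheel '[{"tx":-0.12,"ty":0.02,"tz":-0.4,"roll":0,"gripper":0},{"tx":-0.11,"ty":0.02,"tz":-0.4,"roll":0,"gripper":0},{"tx":-0.1,"ty":0.02,"tz":-0.4,"roll":0,"gripper":0},{"tx":-0.06,"ty":0,"tz":-0.4,"roll":0,"gripper":0},{"tx":-0.05,"ty":0,"tz":-0.3,"roll":0,"gripper":0}]'

```

```text
time_s: 10.05
ee_pos: [509.3, 170.5, 139.2]
orientation: [3.142, -0.0, -0.133]
contact_force: [-1.0, 0.8, 1.2]
width: -0.1
```

```bash
python3 -m handwheel '[{"tx":0,"ty":0,"tz":-0.1,"roll":0,"gripper":0},{"tx":0,"ty":0,"tz":-0.1,"roll":0,"gripper":0}]'

```

```text
time_s: 10.3
ee_pos: [509.4, 170.5, 137.4]
orientation: [3.142, -0.0, -0.133]
contact_force: [-0.4, 0.2, 0.9]
width: 0.2
```

```bash
python3 -m handwheel '[{"tx":0,"ty":0,"tz":-0.08,"roll":0,"gripper":0},{"tx":0,"ty":0,"tz":-0.08,"roll":0,"gripper":0}]'

```

```text
time_s: 10.55
ee_pos: [509.4, 170.5, 135.9]
orientation: [-3.142, -0.0, -0.133]
contact_force: [-0.9, 0.3, 2.1]
width: -0.1
```

```bash
python3 -m handwheel '[{"tx":0,"ty":0,"tz":-0.05,"roll":0,"gripper":0},{"tx":0,"ty":0,"tz":0,"roll":0,"gripper":0}]'

```

```text
time_s: 10.8
ee_pos: [509.4, 170.4, 135.3]
orientation: [3.142, -0.0, -0.133]
contact_force: [-0.3, 0.1, 0.4]
width: -0.2
```

```bash
python3 -m handwheel '[{"tx":0,"ty":0,"tz":-0.05,"roll":0,"gripper":0},{"tx":0,"ty":0,"tz":0,"roll":0,"gripper":0}]'

```

```text
time_s: 11.05
ee_pos: [509.4, 170.5, 134.9]
orientation: [-3.142, -0.0, -0.133]
contact_force: [-0.4, 0.1, 0.9]
width: -0.2
```

```bash
python3 -m handwheel '[{"tx":0,"ty":0,"tz":-0.05,"roll":0,"gripper":0},{"tx":0,"ty":0,"tz":0,"roll":0,"gripper":0}]'

```

```text
time_s: 11.3
ee_pos: [509.4, 170.5, 134.8]
orientation: [-3.141, -0.001, -0.133]
contact_force: [-0.8, -0.0, 5.7]
width: 0.3
```

```bash
python3 -m handwheel '[{"tx":0,"ty":0,"tz":-0.05,"roll":0,"gripper":0},{"tx":0,"ty":0,"tz":0,"roll":0,"gripper":0}]'

```

```text
time_s: 11.55
ee_pos: [509.4, 170.5, 134.7]
orientation: [-3.141, -0.001, -0.133]
contact_force: [-2.0, -0.2, 7.6]
width: -0.0
```

```bash
python3 -m handwheel '[{"tx":0,"ty":0,"tz":-0.05,"roll":0,"gripper":0},{"tx":0,"ty":0,"tz":0,"roll":0,"gripper":0}]'

```

```text
time_s: 11.8
ee_pos: [509.4, 170.5, 134.7]
orientation: [-3.141, -0.001, -0.133]
contact_force: [-2.5, -0.4, 9.4]
width: 0.0
```

The seal pushes back at 9 N with the TCP at 134.7 mm (nominal shut is 135), so the left lid is shut. On to the right chest.

```bash
python3 -m handwheel '[{"tx":0,"ty":0,"tz":2,"roll":0,"gripper":0},{"tx":0,"ty":0,"tz":4,"roll":0,"gripper":0},{"tx":-1.1,"ty":0,"tz":4,"roll":0,"gripper":0},{"tx":-1.1,"ty":-4.2,"tz":0,"roll":2,"gripper":4},{"tx":-1.1,"ty":-5,"tz":0,"roll":2,"gripper":4}]'; python3 -m handwheel '[{"tx":-1.1,"ty":-5,"tz":0,"roll":2,"gripper":4},{"tx":-1.1,"ty":-5,"tz":0,"roll":2,"gripper":4},{"tx":-1.1,"ty":-5,"tz":0,"roll":2,"gripper":4},{"tx":-1.1,"ty":-5,"tz":0,"roll":2,"gripper":4},{"tx":0,"ty":-4.9,"tz":0,"roll":0,"gripper":4}]'; python3 -m handwheel '[{"tx":0,"ty":0,"tz":0,"roll":0,"gripper":4},{"tx":0,"ty":0,"tz":0,"roll":0,"gripper":4}]'
python3 - <<'E'
from bench import cams; import cv2
cv2.imwrite('pics/s4.png',cv2.resize(cams.grab_frame('scene')[160:400,180:420],None,fx=2.5,fy=2.5)[:,:,::-1])
E
```

```text
time_s: 12.42
ee_pos: [476.4, 78.0, 233.6]
orientation: [3.141, -0.002, -0.06]
contact_force: [-0.5, -0.7, -0.4]
width: 36.0
time_s: 13.05
ee_pos: [431.4, -172.0, 233.1]
orientation: [-3.142, -0.0, 0.076]
contact_force: [2.2, 0.4, -0.1]
width: 40.0
time_s: 13.3
ee_pos: [432.1, -170.2, 232.8]
orientation: [-3.14, 0.001, 0.075]
contact_force: [-0.9, 0.1, 0.3]
width: 40.0
```

View pics/s4.png

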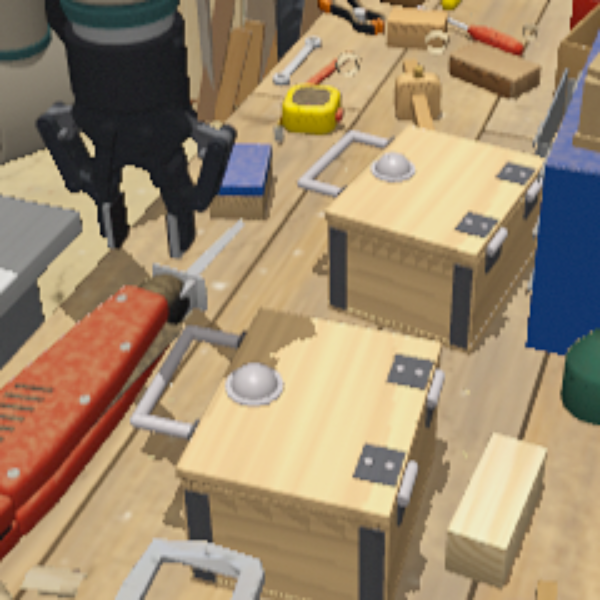

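The left lid is shut in the picture, and the open gripper is above the right bar. I'll go down and grip.

```bash
python3 -m handwheel '[{"tx":0,"ty":0,"tz":-4,"roll":0,"gripper":4},{"tx":0,"ty":0,"tz":-4,"roll":0,"gripper":4},{"tx":0,"ty":0,"tz":-3.5,"roll":0,"gripper":4},{"tx":0,"ty":0,"tz":-2.6,"roll":0,"gripper":4},{"tx":0,"ty":0,"tz":0,"roll":0,"gripper":4}]'; python3 -m handwheel '[{"tx":0,"ty":0,"tz":0,"roll":0,"gripper":2},{"tx":0,"ty":0,"tz":0,"roll":0,"gripper":0.6},{"tx":0,"ty":0,"tz":0,"roll":0,"gripper":0.6},{"tx":0,"ty":0,"tz":0,"roll":0,"gripper":0.6},{"tx":0,"ty":0,"tz":0,"roll":0,"gripper":0.6}]' 40
```

```text
time_s: 13.98
ee_pos: [430.9, -168.3, 90.8]
orientation: [-3.139, 0.004, 0.078]
contact_force: [1.3, -0.2, 0.4]
width: 39.9
time_s: 14.6
ee_pos: [433.1, -170.6, 93.7]
orientation: [3.141, -0.002, 0.076]
contact_force: [-0.4, 1.8, 6.8]
width: 9.8
```

```bash
python3 - <<'E'
from bench import cams; import cv2
cv2.imwrite('pics/s5.png',cv2.resize(cams.grab_frame('scene')[160:400,180:420],None,fx=2.5,fy=2.5)[:,:,::-1])
E
```

```text
(no output)
```

View pics/s5.png

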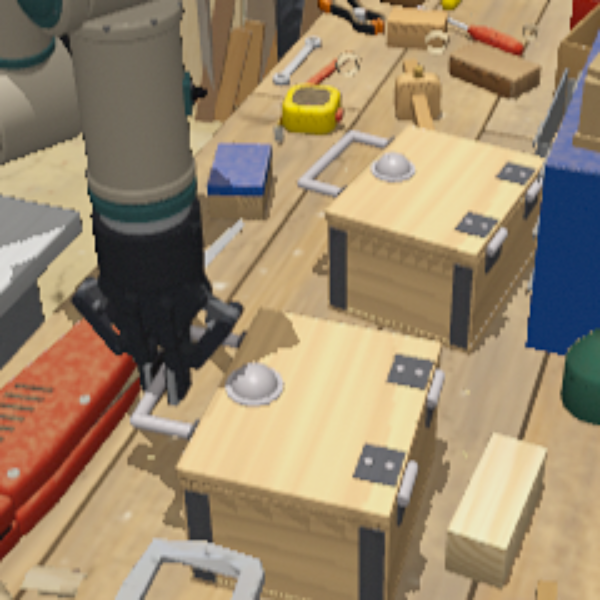

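The bar is gripped (crop (165,385)). Lifting along the arc.

```bash
python3 -m handwheel '[{"tx":0.07,"ty":0.01,"tz":1.13,"roll":0,"gripper":0.6},{"tx":0.13,"ty":0.01,"tz":1.13,"roll":0,"gripper":0.6},{"tx":0.19,"ty":0.01,"tz":1.12,"roll":0,"gripper":0.6},{"tx":0.26,"ty":0.02,"tz":1.1,"roll":0,"gripper":0.6},{"tx":0.32,"ty":0.02,"tz":1.09,"roll":0,"gripper":0.6}]'
python3 -m handwheel '[{"tx":0.38,"ty":0.03,"tz":1.07,"roll":0,"gripper":0.6},{"tx":0.44,"ty":0.03,"tz":1.04,"roll":0,"gripper":0.6},{"tx":0.5,"ty":0.04,"tz":1.02,"roll":0,"gripper":0.6},{"tx":0.55,"ty":0.04,"tz":0.99,"roll":0,"gripper":0.6},{"tx":0.61,"ty":0.05,"tz":0.95,"roll":0,"gripper":0.6}]'
python3 -m handwheel '[{"tx":0,"ty":0,"tz":0,"roll":0,"gripper":0.6},{"tx":0,"ty":0,"tz":0,"roll":0,"gripper":0.6}]'
python3 -m handwheel '[{"tx":0,"ty":0,"tz":0,"roll":0,"gripper":3.5},{"tx":0,"ty":0,"tz":0,"roll":0,"gripper":3.5},{"tx":0,"ty":0,"tz":0,"roll":0,"gripper":3.5},{"tx":0,"ty":0,"tz":2,"roll":0,"gripper":3.5},{"tx":0,"ty":0,"tz":3,"roll":0,"gripper":3.5}]' 
python3 -m handwheel '[{"tx":0,"ty":0,"tz":4,"roll":0,"gripper":3.5},{"tx":0,"ty":0,"tz":0,"roll":0,"gripper":0},{"tx":0,"ty":0,"tz":0,"roll":0,"gripper":0},{"tx":0,"ty":0,"tz":0,"roll":0,"gripper":0}]' 
python3 - <<'E'
from h import *; import cv2
cv2.imwrite('pics/s6.png',cv2.resize(cams.grab_frame('scene')[160:400,180:420],None,fx=2.5,fy=2.5)[:,:,::-1])
for t in (.5,.55,.6): print(t,'studtop',(pt('R',125,12,t)+[0,0,18]).round(1),[np.round((np.array(proj('scene',pt('R',f,n,t,l)))-[180,160])*2.5,0) for f,n,l in((199,6,52),(199,6,-52),(125,12,0),(152,12,-90))])
E
```

```text
time_s: 15.28
ee_pos: [443.5, -169.8, 148.2]
orientation: [-3.141, -0.003, 0.075]
contact_force: [7.9, -0.0, -13.9]
width: 9.5
time_s: 15.9
ee_pos: [468.0, -167.8, 197.7]
orientation: [-3.141, -0.001, 0.076]
contact_force: [8.5, -1.1, -17.5]
width: 9.3
time_s: 16.15
ee_pos: [468.8, -167.7, 198.9]
orientation: [-3.141, -0.004, 0.076]
contact_force: [6.9, 1.2, -8.5]
width: 9.7
time_s: 16.77
ee_pos: [465.9, -167.6, 248.7]
orientation: [-3.14, 0.002, 0.076]
contact_force: [0.3, -0.5, -0.9]
width: 35.0
time_s: 17.27
ee_pos: [466.0, -167.6, 287.5]
orientation: [-3.14, 0.002, 0.076]
contact_force: [-0.1, -0.4, -0.5]
width: 0.1
0.5 studtop [ 525.4 -163.   193.5] [array([210., 244.]), array([157., 329.]), array([276., 333.]), array([199., 397.])]
0.55 studtop [ 529.  -162.7  198.6] [array([216., 236.]), array([163., 321.]), array([281., 328.]), array([205., 391.])]
0.6 studtop [ 532.9 -162.4  203.5] [array([223., 228.]), array([169., 313.]), array([286., 324.]), array([211., 385.])]
```

View pics/s6.png

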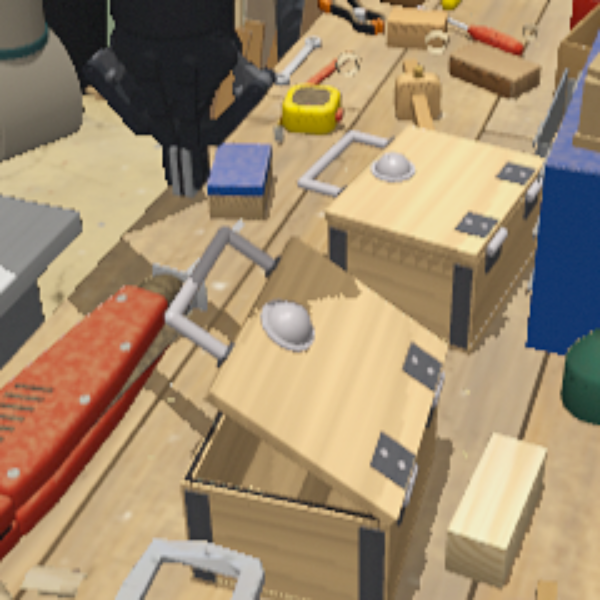

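The right lid stands at about 0.57 rad, with the stud at crop (287,325). Moving above it.

```bash
python3 -m handwheel '[{"tx":3.3,"ty":0.25,"tz":0,"roll":0,"gripper":0},{"tx":3.3,"ty":0.25,"tz":-2,"roll":0,"gripper":0},{"tx":0,"ty":0,"tz":-3.5,"roll":0,"gripper":0},{"tx":0,"ty":0,"tz":-1.5,"roll":0,"gripper":0},{"tx":0,"ty":0,"tz":0,"roll":0,"gripper":0}]'
python3 -m handwheel '[{"tx":0,"ty":0,"tz":-0.2,"roll":0,"gripper":0},{"tx":0,"ty":0,"tz":-0.2,"roll":0,"gripper":0},{"tx":0,"ty":0,"tz":-0.2,"roll":0,"gripper":0},{"tx":0,"ty":0,"tz":-0.1,"roll":0,"gripper":0},{"tx":0,"ty":0,"tz":-0.1,"roll":0,"gripper":0}]'
```

```text
time_s: 17.95
ee_pos: [531.8, -162.6, 217.4]
orientation: [-3.14, 0.003, 0.076]
contact_force: [0.5, 0.0, -0.2]
width: 0.3
time_s: 18.58
ee_pos: [532.8, -162.9, 210.8]
orientation: [3.141, -0.0, 0.076]
contact_force: [-0.7, -1.1, -0.3]
width: -0.1
```

```bash
python3 -m handwheel '[{"tx":0,"ty":0,"tz":-0.1,"roll":0,"gripper":0},{"tx":0,"ty":0,"tz":-0.1,"roll":0,"gripper":0},{"tx":0,"ty":0,"tz":-0.1,"roll":0,"gripper":0},{"tx":0,"ty":0,"tz":-0.1,"roll":0,"gripper":0}]'
```

```text
time_s: 19.08
ee_pos: [532.8, -162.9, 206.6]
orientation: [-3.142, -0.0, 0.076]
contact_force: [0.5, 0.3, 0.7]
width: -0.3
```

```bash
python3 -m handwheel '[{"tx":0,"ty":0,"tz":-0.05,"roll":0,"gripper":0},{"tx":0,"ty":0,"tz":-0.05,"roll":0,"gripper":0}]'
```

```text
time_s: 19.32
ee_pos: [532.8, -163.0, 205.7]
orientation: [3.142, -0.0, 0.076]
contact_force: [-0.7, 0.3, 0.0]
width: -0.1
```

```bash
python3 -m handwheel '[{"tx":0,"ty":0,"tz":-0.05,"roll":0,"gripper":0},{"tx":0,"ty":0,"tz":-0.05,"roll":0,"gripper":0}]'
```

```text
time_s: 19.58
ee_pos: [532.8, -162.9, 204.7]
orientation: [3.142, -0.0, 0.076]
contact_force: [0.0, -1.0, 0.5]
width: -0.1
```

```bash
python3 -m handwheel '[{"tx":0,"ty":0,"tz":-0.05,"roll":0,"gripper":0},{"tx":0,"ty":0,"tz":-0.05,"roll":0,"gripper":0}]'
```

```text
time_s: 19.82
ee_pos: [532.8, -162.9, 203.7]
orientation: [3.142, -0.0, 0.076]
contact_force: [0.5, -0.1, 0.2]
width: -0.0
```

```bash
python3 -m handwheel '[{"tx":0,"ty":0,"tz":-0.05,"roll":0,"gripper":0},{"tx":0,"ty":0,"tz":-0.05,"roll":0,"gripper":0}]'
```

```text
time_s: 20.08
ee_pos: [532.8, -162.9, 202.7]
orientation: [3.142, -0.0, 0.076]
contact_force: [-0.7, 0.0, 0.1]
width: -0.0
```

```bash
python3 -m handwheel '[{"tx":0,"ty":0,"tz":-0.05,"roll":0,"gripper":0},{"tx":0,"ty":0,"tz":-0.05,"roll":0,"gripper":0}]'
```

```text
time_s: 20.32
ee_pos: [532.9, -163.0, 202.0]
orientation: [3.142, -0.0, 0.076]
contact_force: [-0.8, 0.3, 3.0]
width: -0.1
```

```bash
python3 -m handwheel '[{"tx":0,"ty":0,"tz":-0.05,"roll":0,"gripper":0},{"tx":0,"ty":0,"tz":-0.05,"roll":0,"gripper":0}]'
```

```text
time_s: 20.58
ee_pos: [532.9, -163.0, 201.9]
orientation: [3.141, -0.001, 0.076]
contact_force: [-3.0, 1.8, 8.6]
width: -0.0
```

The right stud takes 8.6 N and hardly gives (0.1 mm). I'll hold briefly at a slightly lower force and then back off.

```bash
python3 -m handwheel '[{"tx":0,"ty":0,"tz":0.04,"roll":0,"gripper":0},{"tx":0,"ty":0,"tz":0,"roll":0,"gripper":0}]';python3 -m handwheel '[{"tx":0,"ty":0,"tz":0,"roll":0,"gripper":0},{"tx":0,"ty":0,"tz":0,"roll":0,"gripper":0}]'
python3 -m handwheel '[{"tx":0,"ty":0,"tz":0.5,"roll":0,"gripper":0},{"tx":0,"ty":0,"tz":2,"roll":0,"gripper":0},{"tx":0,"ty":0,"tz":4,"roll":0,"gripper":0},{"tx":0,"ty":0,"tz":4,"roll":0,"gripper":0},{"tx":0,"ty":0,"tz":0,"roll":0,"gripper":0}]';python3 -m handwheel '[{"tx":0,"ty":5,"tz":0,"roll":0,"gripper":0},{"tx":0,"ty":5,"tz":0,"roll":0,"gripper":0},{"tx":0,"ty":4,"tz":0,"roll":0,"gripper":0},{"tx":0,"ty":0,"tz":0,"roll":0,"gripper":0},{"tx":0,"ty":0,"tz":0,"roll":0,"gripper":0}]'
python3 - <<'E'
from h import *; import cv2
cv2.imwrite('pics/s7.png',cams.grab_frame('scene')[:,:,::-1])
cv2.imwrite('pics/t7.png',cams.grab_frame('top')[:,:,::-1])
E
```

```text
time_s: 20.82
ee_pos: [532.9, -163.0, 201.9]
orientation: [3.141, -0.001, 0.076]
contact_force: [-1.9, 0.4, 5.7]
width: 0.2
time_s: 21.08
ee_pos: [532.9, -162.9, 201.9]
orientation: [3.141, -0.001, 0.076]
contact_force: [-0.4, 0.7, 6.2]
width: -0.1
time_s: 21.7
ee_pos: [534.6, -163.7, 309.4]
orientation: [3.138, -0.006, 0.076]
contact_force: [0.1, -0.2, -0.6]
width: -0.1
time_s: 22.32
ee_pos: [532.5, -23.2, 305.1]
orientation: [3.141, 0.002, 0.076]
contact_force: [-0.3, -0.0, 0.3]
width: 0.2
```

View pics/s7.png

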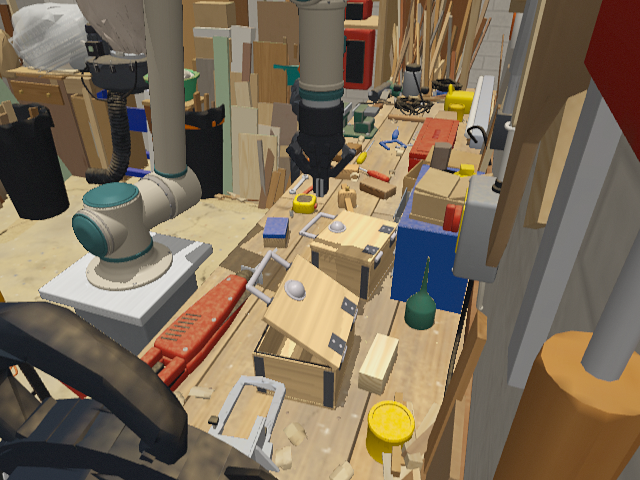

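View pics/t7.png

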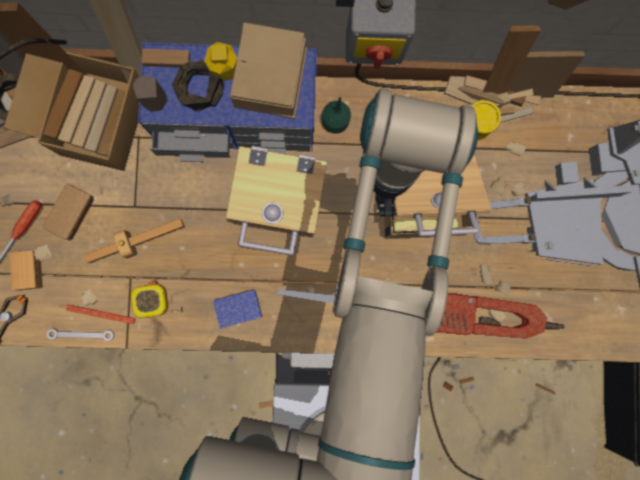

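The scene view shows the right lid standing with its stud at (294,290). In the top view the left stud is back at (272,211), as at the start, so that lid is shut. The tape (148,300) and carton (238,308) are where they were, and so is the pine block (scene, (378,362)). I'll hand it in.

```bash
python3 -c "
from bench import r
print(r.get_obs()['time_s'],r.get_obs()['contact_force']); r.close_job()"
```

```text
22.425 [1.01799232 0.33264023 1.35798941]
the job is handed in; nothing more can be done
```

The worn hinge is on the left chest, and I handed the job in at 22.4 s. `close_job` gave no verdict.

- **Left chest:** I lifted the lid to about 0.57 rad and let go, and it stood by itself. Its stud then sank about 4 mm under a steady 3.3 N or so. I followed the stud down its swing until the seal pushed back at 9.4 N with the fingertips at 134.7 mm (135 mm is nominal for shut).
- **Right chest:** I lifted the lid to about 0.57 rad and let go, and it stood too. Pressed with 6 to 9 N, its stud moved only about 0.1 mm, so that hinge is sound and I left the lid standing.

**Last checks:** The final pictures show the left lid shut with its stud at its starting pixel, and the right lid standing open. By eye, the tape measure, screw box and pine block have not moved, and the arm is clear of both chests. The highest force read while pressing a stud was about 10 N in all. Force readings were only taken at the end of each move and carry about 1 N of noise. Nothing failed; the model and the picture put points up to about 3 image pixels apart, mostly sideways.

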